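# Hang up the parts basket and hold the wash tank's lid open

## Task

The wire basket of buckles has been left standing on the lid of the buckle-wash tank: hang it by its bail on the hook of the drip stand and let go of it. Then lift the tank's lid by its bar handle and hold it open at about 50 degrees, so that I can pick the stray buckles out of the empty tank with both hands; the lid falls shut by itself, so finish while still holding it there. Leave the other things on the bench where they are.

Things in the scene. Friction and masses are not known exactly. Their poses are not given: they have to be found in the camera images.
- basket_grip (a point): Loose steel-wire basket, 90 (x) x 74 (y) x 56 mm high, 0.3 kg, standing on the lid. A stiff upright bail of 6 mm wire crosses its middle in the y-z plane: two straight vertical legs, 46 mm apart outside, 34 inside, from 72 to 130 mm above the underside, joined by a low arch (top at 144 mm). This point: midway between the legs, 105 mm above the underside; z up. Pinch both legs from above along y.
- bail_top (a point): The underside of the middle of the bail's arch, where it rests when hung: 33 mm above basket_grip, 138 mm above the basket's underside; same axes as basket_grip. Between the legs the bail is open along x, so a hook's arm can pass through between the fingers that pinch the legs.
- drip_stand: Fixed drip tray, 180 (x) x 150 x 18 mm; a 10 mm round rod rises at x = +75 mm and bends over into a level hook arm along y = 0 pointing to -x, roughly at the robot (up to 17 degrees off): arm top at z = 216 mm, straight from x = +55 to -20 mm; upturned tip reaches x = -37 mm, z = 238 mm. Origin: middle of the tray's underside, z up. Stands left or right of the tank.
- hook_seat (a point): Point on top of the hook's arm above the tray's middle (drip_stand 0, 0, 216 mm), a good place for the bail; same axes as drip_stand (hook points to -x). A basket hung here has its underside 78 mm above the bench.
- lid_hinge (a point): Middle of the lid's hinge line, on the rear top edge of the fixed steel wash tank (outside 200 x 300 mm, 112 mm high, empty but for a few buckles). Axes are the tank's and do not turn with the lid: y along the hinge, x from the tank's front to its back, away from the robot (up to 11 degrees off), z up. The tank's middle is 106 mm in front of it (-x).
- lid_handle (a point): Middle of the lid's handle: a 12 mm round steel bar parallel to the hinge, 112 mm free between its two arms, 43 mm in front of the lid's front edge (37 mm free gap behind it). 255 mm from the hinge; when shut 3 mm above the hinge's height, 115 mm above the bench. Axes turn with the lid: y along the bar, x towards the hinge. The bar can turn between fingers that pinch it from above.
- tank_lid (a joint): Angle of the tank's lid, a steel plate 210 x 308 x 6 mm, 0.8 kg, in rad: 0 shut, lying level on the tank, its top 118 mm above the bench; grows as the front edge is lifted, stops at 1.3; 50 degrees is 0.873. No stay or spring: let go, it falls shut. Holding it by the handle takes 2 to 5 N.
- shoe_brush: Bystander: a shoe brush with a wooden back, 55 by 160 by 46 mm, bristles down, far out on the robot's left (+y). Origin: middle of its underside, length along y.
- dye_bottle: Bystander: a white plastic bottle with a black cap, 64 mm across, 130 mm high, behind the tank and the stand. Origin: middle of its underside.
- polish_bar: Bystander: a brown bar of polishing compound, 50 by 120 by 36 mm, far out on the robot's right (-y). Origin: middle of its underside, length along y.

How it is judged:
On the way:
1. the basket hangs still by its bail on the drip stand's hook, let go, with the lid still shut (x of bail_top in the frame of drip_stand between -0.03 and 0.07 m and y of bail_top in the frame of drip_stand between -0.02 and 0.02 m and z of bail_top in the frame of drip_stand between 0.204 and 0.232 m and angle between basket_grip's own z axis and vertical below 0.35 rad and contact force between basket and drip_stand above 1 N and contact force between basket and the arm below 0.1 N and contact force between basket and the fingers below 0.1 N and linear speed of basket below 0.06 m/s and value of joint tank_lid below 0.1 rad), for 0.2 s.
At the end, for the whole second after the job is handed in: The robot alone holds the lid still at 50 degrees, give or take 8 (0.733 to 1.012 rad), pressing on it with 0.8 N or more; the basket, untouched, still hangs by its bail on the stand's hook, its bail within 20 mm of the arm's line and tilted under 20 degrees (value of joint tank_lid between 0.733 and 1.012 rad and velocity of joint tank_lid between -0.1 and 0.1 rad/s and contact force between any of the fingers, the arm and tank_lid above 0.8 N and contact force between each of basket, shoe_brush, dye_bottle, polish_bar and tank_lid below 0.1 N and x of bail_top in the frame of drip_stand between -0.03 and 0.07 m and y of bail_top in the frame of drip_stand between -0.02 and 0.02 m and z of bail_top in the frame of drip_stand between 0.204 and 0.232 m and angle between basket_grip's own z axis and vertical below 0.35 rad and contact force between basket and drip_stand above 1 N and contact force between basket and the arm below 0.1 N and contact force between basket and the fingers below 0.1 N and linear speed of basket below 0.1 m/s); the arm keeps its last pose, push and grip.
It fails at once if the shoe brush is moved more than 30 mm (distance of shoe_brush from where it was at the start of the episode above 0.03 m).
It fails at once if the dye bottle is moved more than 30 mm (distance of dye_bottle from where it was at the start of the episode above 0.03 m).
It fails at once if the polish bar is moved more than 30 mm (distance of polish_bar from where it was at the start of the episode above 0.03 m).
It fails at once if the lid is raised with the basket still standing on it (value of joint tank_lid above 0.15 rad and contact force between basket and tank_lid above 0.3 N).
It also fails if it takes over 59 s, if anything falls off the work surface, if the arm or the gripper's body presses on something with over 40 N, if the wrist force passes 120 N, or if a joint passes its speed limit or range.

## Robot

A 6-joint arm with a two-finger parallel gripper is mounted at the origin on the work surface. World frame = base frame: x ahead of the robot, y to its left, z up, the work surface at z = 0. Lengths are in m, angles in rad, forces in N, time in s.
With the tool pointing down it reaches from about 0.325 to 0.75 m from the base axis. Payload 7.6 kg.
Tool frame: the origin (TCP) lies at the very end of the fingers, on their centre line; the grasp point (between the pads) lies 19 mm behind it; z points along the fingers, y is the line along which they close (so a half turn about z gives the same grasp; the last joint's range is limited). The gripper opens to 85 mm and grips with 20 to 120 N. Pads are 22 mm wide; open, the fingers measure 114 mm over their backs; the gripper's body (76 mm by 85 mm) begins 54 mm behind the grasp point. The pads swing forward as they close: fully open they stand 13 mm farther back than shut.
Start: joints at [-1.193, 0.052, 1.401, -0, 1.689, -0.07], TCP at [0.227, -0.473, 0.231] pointing down, gripper open.
Joint ranges: [-2.9, 2.9], [-0.91, 2.17], [0.12, 2.37], [-1.06, 4.2], [0.26, 2.73], [-2.93, 2.93]. Speed limits (rad/s): [2.57, 2.57, 3.01, 3.14, 3.14, 3.14].

## Interface

Orientations are given as a rotation vector (axis times angle).
In Python, from station import ctrl gives the robot as it stands.
- The arm moves only by the shell command python3 -m creep 'ROWS' [FORCE]. ROWS is JSON, a list that holds one entry, the list of rows, each a list of 7 numbers: the opening, from -1 (shut) to 1 (fully open), then the shift along the tool's x, y, z in cm, then the turn, a rotation vector about the tool's x, y, z in degrees. A call has 1 to 12 rows; each row is the pose to reach, as a shift and turn from the pose commanded when the call began, along the tool's axes at that moment; what a row does not reach only later rows make up. A row lasts 1/8 s, in which the tool goes at most 62.5 mm and 10.7 degrees, less where a joint would pass 70% of its speed; a pose out of reach is approached as far as the arm can. A call with a gripper value outside its range is refused whole. The fingers move at their own pace and stop on an object; FORCE is the grip in N (left out, the last holds). Time passes only in rows, so rows that repeat a pose let the fingers close. It gives the time, the measured TCP pose, the force, the opening and the grip force at its end, in the units of the state.
- ctrl.get_obs(): the state, without advancing time (a new reading comes with each control period).
- ctrl.grab_frame(name): name is "scene" or "top"; returns a dict with "pixels" (400x640x3 uint8, red, green, blue), "fx", "fy", "cx", "cy" (pixels), "k1" (the pictures are not rectified: a ray, as slopes to the right and down, at radius r is drawn at 1 + k1 r^2 times it, then the intrinsics apply), "camera_from_world" (4x4, takes a point from world to camera coordinates). Camera axes: x right, y up, looking along -z (the intrinsics and any distortion apply to the point x, -y, -z); pixel columns grow to the right and rows downward; lengths in m; the calibration is good to about 2 mm. A picture is of the moment at which its call begins. There is no depth.
- ctrl.close_job(): hands the job in; it is judged then, once.
The state is a dict: "clock": time; "joints": joint angles; "qvel": joint speeds; "joint_efforts": joint torques, N m; "tool_pos": TCP position; "tcp_rot": TCP orientation; "wrist_force": force on the tool from outside, world axes, zero at the start; "torque": the same for the moment, N m; "grip_width": opening from 0.0 (shut) to 1.0 (fully open); "grip_force": force on a finger pad.
Only numpy, scipy, OpenCV 4.12 (cv2) and the standard library are available. Lean on these libraries where they do the work, as an engineer would, in place of code of your own. Each camera call takes 0.05 s, during which the arm holds its last target. There are 200 camera calls.

## Working session

There is one attempt and no reset: what is moved stays moved. The work goes in short steps, Python scripts to look and compute and a shell command to move; the robot and the scene stay as the last step left them, time stands still between calls to the robot, and variables do not carry over. Pictures are saved under pics/ and viewed, at most 11 in all, crops included, and the job is handed in when it is done.

```bash
mkdir -p pics; ls; python3 - <<'E'
from station import ctrl
import cv2,pickle
for n in ("scene","top"):
    f=ctrl.grab_frame(n); cv2.imwrite(f"pics/{n}0.png",f["pixels"][:,:,::-1]); pickle.dump(f,open(f"{n}0.pkl","wb"))
    print(n,{k:v for k,v in f.items() if k!="pixels"})
o=ctrl.get_obs();print(o)
E
```

```text
pics
scene {'fx': 444.5184900347677, 'fy': 444.5184900347677, 'cx': 325.6254264817031, 'cy': 200.2044694727961, 'k1': 0.01279117656949071, 'camera_from_world': array([[ 0.69933829,  0.71461769, -0.01573275, -0.40915338],
       [-0.49491094,  0.49997553,  0.71069517,  0.17918675],
       [ 0.51574133, -0.48923004,  0.70332414, -1.6609035 ],
       [ 0.        ,  0.        ,  0.        ,  1.        ]])}
top {'fx': 371.31379792827977, 'fy': 371.31379792827977, 'cx': 317.4261330275084, 'cy': 198.9209044281439, 'k1': -0.005444810565435409, 'camera_from_world': array([[-0.02669042, -0.99942415, -0.02095208,  0.02755327],
       [ 0.98736994, -0.02963128,  0.1556361 , -0.61193383],
       [-0.15616732, -0.01653346,  0.98759223, -1.1879699 ],
       [ 0.        ,  0.        ,  0.        ,  1.        ]])}
{'clock': 0.1, 'joints': array([-1.19327561e+00,  5.27805822e-02,  1.40162604e+00,  8.63272071e-06,
        1.68859826e+00, -7.03339847e-02]), 'qvel': array([-0.00193114, -0.00250852, -0.00214943,  0.00017551, -0.00022608,
        0.00042351]), 'joint_efforts': array([ 9.25938912e-04, -3.82583141e+01, -3.60985780e+01, -7.99419718e-05,
        4.78643080e-03, -1.29388681e-05]), 'tool_pos': array([ 0.22724975, -0.47296998,  0.23055165]), 'tcp_rot': array([-3.06179366e+00, -6.97315360e-01,  3.25928540e-04]), 'wrist_force': array([-0.1611117 , -0.387123  , -0.11408495]), 'torque': array([-0.01772398, -0.00476682,  0.01402851]), 'grip_force': 0.0, 'grip_width': 0.9998514610833007}
```

View pics/scene0.png

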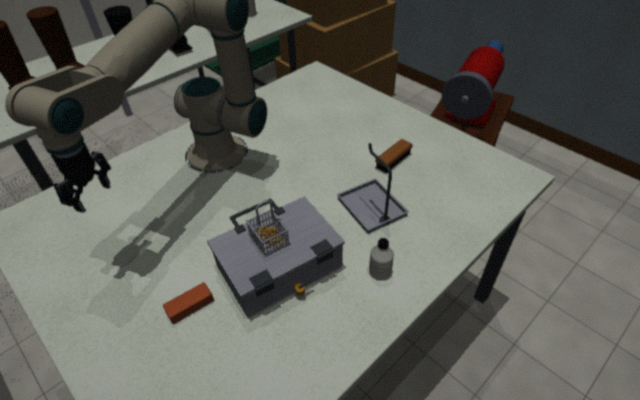

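View pics/top0.png

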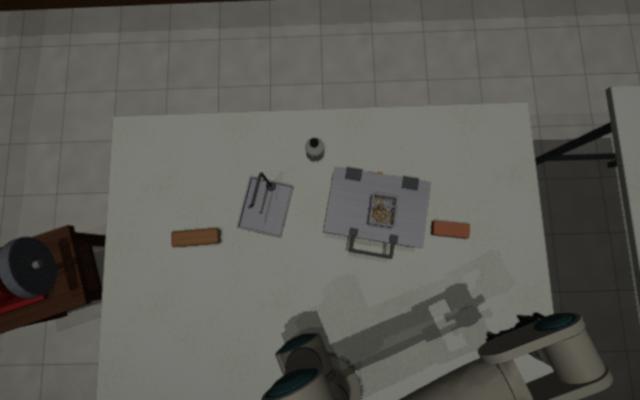

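Scene picture: tank at about (275,255), with the basket at (268,232) and the handle at (257,213); stand tray at (372,205), rod to (390,165). Top picture: tank at (378,207), basket at (382,211), handle bar at (371,255), tray at (266,206), hook arm around (260,190). I'll enlarge both.

```bash
python3 - <<'E'
import cv2
t=cv2.convertScaleAbs(cv2.imread("pics/top0.png")[150:270,230:440],alpha=2.0)
s=cv2.convertScaleAbs(cv2.imread("pics/scene0.png")[130:310,200:420],alpha=2.0)
cv2.imwrite("pics/tc.png",cv2.resize(t,None,fx=3.8,fy=3.8,interpolation=cv2.INTER_CUBIC))
cv2.imwrite("pics/sc.png",cv2.resize(s,None,fx=3.3,fy=3.3,interpolation=cv2.INTER_CUBIC))
E
```

```text
(no output)
```

View pics/tc.png

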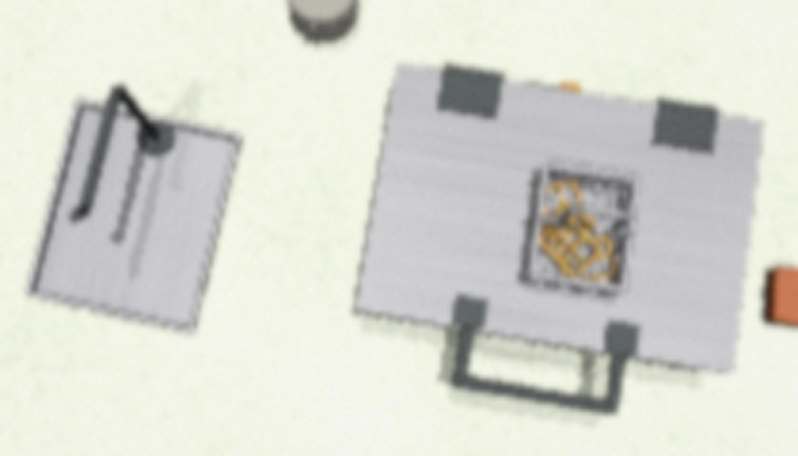

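View pics/sc.png

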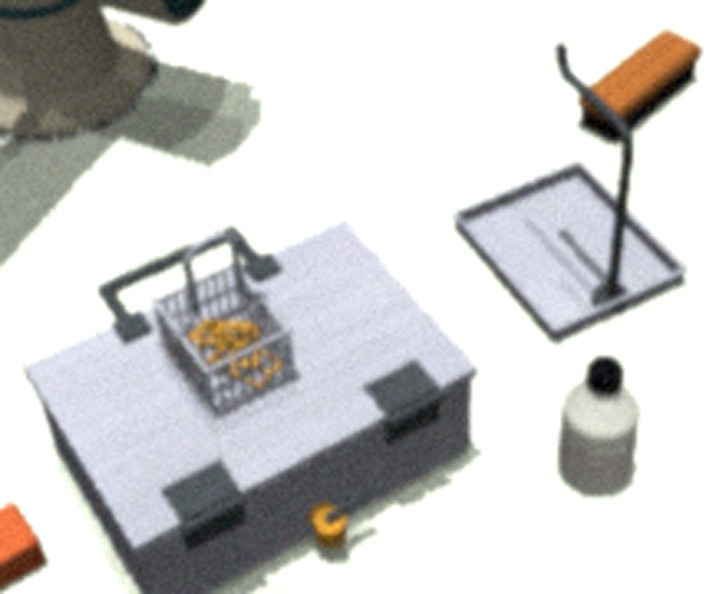

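Enlarged top: lid corners (397,65),(763,120),(735,370),(355,312); bar (460,380)-(612,405); hook arm (118,92)-(78,215); tray (80,100),(243,137),(193,330),(32,293); basket about (530–632,165–295), bail arch is the dark band near its upper edge. Enlarged scene: bail arch (191,250)-(235,232), legs down to (193,305),(240,290); bar (105,290)-(195,248); hook arm (625,130)-(568,78), tip (560,48).

```bash
cat > h.py <<'E'
import numpy as np,cv2,pickle
from scipy.spatial.transform import Rotation as R
def ray(f,uv):
    K=np.array([[f["fx"],0,f["cx"]],[0,f["fy"],f["cy"]],[0,0,1]])
    p=cv2.undistortPoints(np.array([[uv]],float),K,np.array([f["k1"],0,0,0]))[0,0]
    T=f["camera_from_world"];return -T[:3,:3].T@T[:3,3], T[:3,:3].T@np.array([p[0],-p[1],-1])
def onz(f,uv,z):
    c,d=ray(f,uv);return c+d*(z-c[2])/d[2]
def tri(f,a,g,b):
    c,d=ray(f,a);e,h=ray(g,b);s=np.linalg.lstsq(np.c_[d,-h],e-c,rcond=None)[0]
    return (c+d*s[0]+e+h*s[1])/2
def proj(f,P):
    T=f["camera_from_world"];q=T[:3,:3]@P+T[:3,3];x=np.array([q[0],-q[1]])/-q[2]
    x*=1+f["k1"]*(x@x);return np.array([f["fx"]*x[0]+f["cx"],f["fy"]*x[1]+f["cy"]])
E
python3 - <<'E'
from h import *
np.set_printoptions(precision=4,suppress=True)
t=pickle.load(open("top0.pkl","rb"));s=pickle.load(open("scene0.pkl","rb"))
T=lambda x,y:((x+.5)/3.8+230-.5,(y+.5)/3.8+150-.5)
S=lambda x,y:((x+.5)/3.3+200-.5,(y+.5)/3.3+130-.5)
print("top cam",ray(t,(0,0))[0])
L=[onz(t,T(*p),.118) for p in[(397,65),(763,120),(735,370),(355,312)]]
print("lid",*L)
ax=(L[0]+L[1]-L[2]-L[3]);print("yaw",np.degrees(np.arctan2(ax[1],ax[0])),np.linalg.norm(ax)/2,"mid rear",(L[0]+L[1])/2,(np.mean(L,0)))
ls=[onz(s,S(*p),.118) for p in[(28,372),(345,225),(473,372),(138,548)]];print("lid scene mid",np.mean(ls,0),*ls)
print("bar top",onz(t,T(460,380),.115),onz(t,T(612,405),.115))
print("bar scn",onz(s,S(105,290),.118),onz(s,S(195,250),.118))
for p in[(80,100),(243,137),(193,330),(32,293)]:print("tray",onz(t,T(*p),.018))
for p in[(458,218),(578,168),(683,270),(557,337)]:print("tray s",onz(s,S(*p),.018))
print("arm top",onz(t,T(118,92),.211),onz(t,T(78,215),.235))
print("arm scn",onz(s,S(625,130),.211),onz(s,S(568,78),.211),onz(s,S(560,48),.238))
for p in[(530,165),(632,175),(622,295),(525,285)]:print("rim t",onz(t,T(*p),.174))
for p in[(155,303),(260,277-0),(298,340),(210,365)]:print("rim s",onz(s,S(*p),.174))
print("arch s",onz(s,S(191,253),.256),onz(s,S(235,235),.256))
print("arch t proj check")
for p in[(191,253),(235,235)]:
    q=proj(t,onz(s,S(*p),.256));print((q-[230,150])*3.8)
E
```

```text
top cam [ 0.4194 -0.0102  1.269 ]
lid [ 0.7034 -0.0468  0.118 ] [ 0.6471 -0.3476  0.118 ] [ 0.4429 -0.3101  0.118 ] [ 0.4981 -0.0056  0.118 ]
yaw -10.87224045036183 0.2084989120101312 mid rear [ 0.6753 -0.1972  0.118 ] [ 0.5729 -0.1775  0.118 ]
lid scene mid [ 0.5785 -0.1783  0.118 ] [ 0.4502 -0.3071  0.118 ] [ 0.5074 -0.0099  0.118 ] [ 0.7069 -0.0518  0.118 ] [ 0.6493 -0.3446  0.118 ]
bar top [ 0.441 -0.089  0.115] [ 0.4177 -0.2104  0.115 ]
bar scn [ 0.4198 -0.2087  0.118 ] [ 0.4367 -0.1241  0.118 ]
tray [0.7046 0.2394 0.018 ]
tray [0.6657 0.0914 0.018 ]
tray [0.4931 0.1386 0.018 ]
tray [0.5299 0.2821 0.018 ]
tray s [0.501  0.1415 0.018 ]
tray s [0.537  0.2809 0.018 ]
tray s [0.704  0.2417 0.018 ]
tray s [0.6753 0.0934 0.018 ]
arm top [0.666  0.1715 0.211 ] [0.5678 0.1974 0.235 ]
arm scn [0.6656 0.1765 0.211 ] [0.584  0.1955 0.211 ] [0.5723 0.1958 0.238 ]
rim t [ 0.6057 -0.1466  0.174 ]
rim t [ 0.5953 -0.2259  0.174 ]
rim t [ 0.5016 -0.2126  0.174 ]
rim t [ 0.5115 -0.1382  0.174 ]
rim s [ 0.5095 -0.2134  0.174 ]
rim s [ 0.5471 -0.1358  0.174 ]
rim s [ 0.6201 -0.1586  0.174 ]
rim s [ 0.5914 -0.2229  0.174 ]
arch s [ 0.5567 -0.2013  0.256 ] [ 0.5653 -0.166   0.256 ]
arch t proj check
[620.9929 208.6711]
[571.3553 198.369 ]
```

```bash
cat >> h.py <<'E'
def goto(o,P,yaw):
    "shift cm / turn deg in tool axes to TCP P, pointing down, tool x at yaw deg"
    A=R.from_rotvec(o["tcp_rot"]);B=R.from_euler("z",yaw,degrees=True)*R.from_euler("x",180,degrees=True)
    np.set_printoptions(precision=2,suppress=True)
    print("shift",A.inv().apply(np.array(P)-o["tool_pos"])*100,"turn",(A.inv()*B).as_rotvec(degrees=True))
E
python3 - <<'E'
from h import *
from station import ctrl
goto(ctrl.get_obs(),(.557,-.182,.31),-9)
E
```

```text
shift [ 42.32 -11.96  -7.92] turn [-0.08  0.02 34.66]
```

```bash
python3 -m creep '[[[1,0,0,-4,0,0,0],[1,4,-1,-8,0,0,4],[1,8,-2.3,-8,0,0,8],[1,12.5,-3.5,-8,0,0,12],[1,17,-4.8,-8,0,0,16],[1,21.5,-6,-8,0,0,20],[1,26,-7.3,-8,0,0,24],[1,30.5,-8.6,-8,0,0,28],[1,35,-9.9,-8,0,0,31],[1,39,-11,-8,0,0,33],[1,41,-11.6,-8,0,0,34.7],[1,42.3,-12,-8,0,0,34.7]]]' 40; python3 -m creep '[[[1,0,0,0,0,0,0],[1,0,0,0,0,0,0]]]'
python3 - <<'E'
from station import ctrl
from h import *
for n in ("scene","top"):
    f=ctrl.grab_frame(n);pickle.dump(f,open(n+"1.pkl","wb"))
    im=f["pixels"][:,:,::-1];u=proj(f,np.array([.557,-.182,.22])).astype(int);w,h=(66,52)
    c=im[u[1]-h:u[1]+h,u[0]-w:u[0]+w];cv2.imwrite(f"pics/{n}1.png",cv2.resize(cv2.convertScaleAbs(c,alpha=2.2),None,fx=5.6,fy=5.6,interpolation=cv2.INTER_CUBIC));print(n,u-[w,h])
goto(ctrl.get_obs(),(.557,-.182,.204),-9)
E
```

```text
clock: 1.6
tool_pos: [0.5572, -0.1811, 0.3106]
tcp_rot: [-3.132, 0.246, 0.002]
wrist_force: [-1.1, -0.1, 0.1]
grip_width: 1.001
grip_force: 0.0
clock: 1.85
tool_pos: [0.5562, -0.1826, 0.3114]
tcp_rot: [3.131, -0.249, -0.0]
wrist_force: [1.0, 0.5, 0.4]
grip_width: 0.998
grip_force: 0.0
scene [199 160]
top [318 154]
shift [ 0.07 -0.08 10.75] turn [ 0.01 -0.01 -0.1 ]
```

View pics/scene1.png

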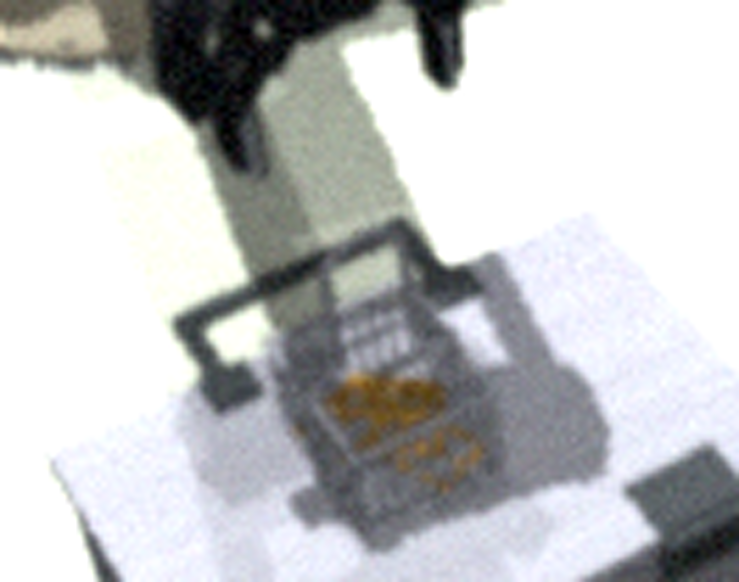

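The close scene crop shows the fingertips at (245,170) and (445,85), and the bail arch corners at about (325,262) and (405,228), just overlapping the handle bar behind.

```bash
python3 - <<'E'
from h import *
s=pickle.load(open("scene1.pkl","rb"))
C=lambda x,y:((x+.5)/5.6-.5+199,(y+.5)/5.6-.5+160)
for p in[(325,262),(405,228)]:print("arch corner z.251",onz(s,C(*p),.251).round(4))
for p in[(325,355),(408,310)]:print("leg at rim z.177",onz(s,C(*p),.177).round(4))
for p in[(245,172),(447,87)]:print("tips z.322",onz(s,C(*p),.322).round(4))
E
```

```text
arch corner z.251 [ 0.5509 -0.2004  0.251 ]
arch corner z.251 [ 0.5595 -0.1618  0.251 ]
leg at rim z.177 [ 0.535  -0.1996  0.177 ]
leg at rim z.177 [ 0.5401 -0.1538  0.177 ]
tips z.322 [ 0.547  -0.2283  0.322 ]
tips z.322 [ 0.566  -0.1343  0.322 ]
```

```bash
python3 -m creep '[[[1,0,0,2,0,0,0],[1,0,0,4,0,0,0],[1,0,0,6,0,0,0],[1,0,0,8,0,0,0],[1,0,0,9.5,0,0,0],[1,0,0,10.8,0,0,0],[1,0,0,10.8,0,0,0],[-1,0,0,10.8,0,0,0],[-1,0,0,10.8,0,0,0],[-1,0,0,10.8,0,0,0],[-1,0,0,10.8,0,0,0],[-1,0,0,10.8,0,0,0]]]' 40; python3 -m creep '[[[-1,0,0,0,0,0,0],[-1,0,0,0,0,0,0],[-1,0,0,-1,0,0,0],[-1,0,0,-2,0,0,0],[-1,0,0,-3,0,0,0],[-1,0,0,-4,0,0,0],[-1,0,0,-5.5,0,0,0],[-1,0,0,-5.5,0,0,0]]]'
python3 - <<'E'
from station import ctrl
from h import *
f=ctrl.grab_frame("scene");pickle.dump(f,open("scene2.pkl","wb"))
im=f["pixels"][:,:,::-1];cv2.imwrite("pics/s2.png",cv2.resize(cv2.convertScaleAbs(im[120:270,195:425],alpha=2.2),None,fx=3.4,fy=3.4,interpolation=cv2.INTER_CUBIC))
def S(x,y,z):
    c=np.radians(-14.5);return(.601+x*np.cos(c)-y*np.sin(c),.1885+x*np.sin(c)+y*np.cos(c),z)
o=ctrl.get_obs()
goto(o,(.44,0,.25),-12);goto(o,S(-.13,0,.2),-14.5);goto(o,S(.015,0,.2),-14.5)
E
```

```text
clock: 3.45
tool_pos: [0.5569, -0.1823, 0.2043]
tcp_rot: [3.131, -0.248, 0.003]
wrist_force: [-0.1, -2.0, 5.3]
grip_width: 0.523
grip_force: 40.1
clock: 4.45
tool_pos: [0.5572, -0.1821, 0.2604]
tcp_rot: [3.131, -0.247, 0.005]
wrist_force: [0.1, -0.8, -3.0]
grip_width: 0.524
grip_force: 40.7
shift [-14.41 -16.14   0.89] turn [ 0.02 -0.09  2.96]
shift [-14.42 -38.52   5.88] turn [ 0.02 -0.09  5.46]
shift [  0.01 -37.14   5.9 ] turn [ 0.02 -0.09  5.46]
```

View pics/s2.png

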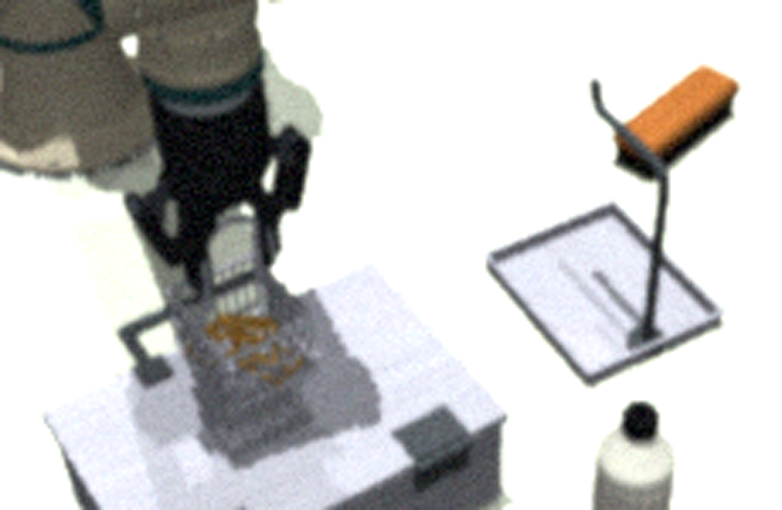

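The crop shows the basket hanging in the fingers, raised off the lid; hook arm spans (665,175)-(600,110).

```bash
python3 -m creep '[[[-1,-1.5,-1.5,0,0,0,0],[-1,-4,-4.5,0,0,0,0.5],[-1,-7,-8,0,0,0,1],[-1,-10,-11.5,0,0,0,1.5],[-1,-12.5,-15,0,0,0,2],[-1,-14,-18.5,0,0,0,2.5],[-1,-14.4,-22.5,0,0,0,3],[-1,-14.4,-26.5,0,0,0,3.5],[-1,-14.4,-30.5,0.5,0,0,4],[-1,-14.4,-34.5,2,0,0,4.5],[-1,-14.4,-37.5,4,0,0,5],[-1,-14.4,-38.5,5.5,0,0,5.5]]]'; python3 -m creep '[[[-1,0,0,0.4,0,0,0],[-1,0,0,0.4,0,0,0],[-1,0,0,0.4,0,0,0],[-1,0,0,0.4,0,0,0]]]'
python3 - <<'E'
from station import ctrl
from h import *
for n in("scene","top"):
    f=ctrl.grab_frame(n);pickle.dump(f,open(n+"3.pkl","wb"))
    im=f["pixels"][:,:,::-1];c=im[95:215,310:450] if n=="scene" else im[160:260,200:320]
    cv2.imwrite(f"pics/{n}3.png",cv2.resize(cv2.convertScaleAbs(c,alpha=2.2),None,fx=5,fy=5,interpolation=cv2.INTER_CUBIC))
def S(x,y,z):
    c=np.radians(-14.5);return(.601+x*np.cos(c)-y*np.sin(c),.1885+x*np.sin(c)+y*np.cos(c),z)
o=ctrl.get_obs();print(o["tool_pos"])
goto(o,S(.015,0,.2),-14.5)
a=cv2.imread("pics/scene3.png");b=cv2.imread("pics/top3.png");h=500
cv2.imwrite("pics/c3.png",np.hstack([cv2.resize(a,(433,371)),cv2.resize(b,(366,371))]))
E
```

```text
clock: 6.0
tool_pos: [0.4744, 0.2221, 0.2015]
tcp_rot: [3.116, -0.395, -0.003]
wrist_force: [-0.2, 0.0, -2.8]
grip_width: 0.521
grip_force: 41.3
clock: 6.5
tool_pos: [0.4753, 0.2205, 0.2001]
tcp_rot: [-3.116, 0.399, -0.002]
wrist_force: [0.4, -0.0, -2.1]
grip_width: 0.526
grip_force: 41.2
[0.47516587 0.22066716 0.19976193]
shift [14.49 -0.05 -0.01] turn [-0.02 -0.04 -0.07]
```

View pics/c3.png

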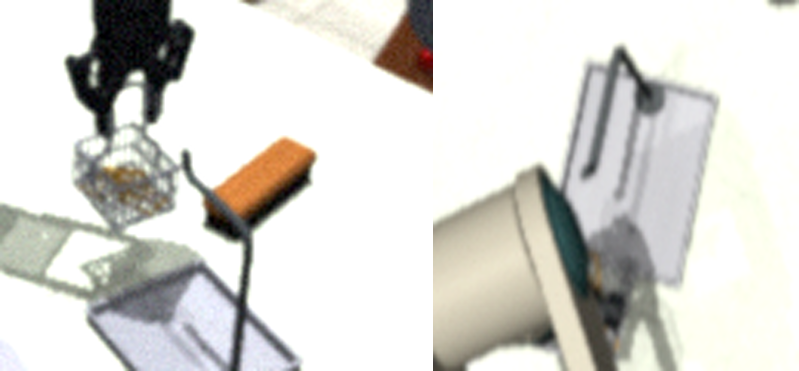

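Left panel (scene): basket held short of the hook, hook tip at (186,155), bend at (245,235). Right panel (top): hook tip (590,173), bend (620,48). Triangulating the hook to check the arm line.

```bash
python3 - <<'E'
from h import *
t=pickle.load(open("top3.pkl","rb"));s=pickle.load(open("scene3.pkl","rb"))
c=np.radians(-14.5);M=np.array([[np.cos(c),np.sin(c)],[-np.sin(c),np.cos(c)]])
for a,b in(((251.5,206.6),(370.1,145.1)),((261.3,172.9),(389.2,171)),):
    p=tri(t,a,s,b);print(p.round(4),proj(t,p)-a,"stand frame",(M@(p[:2]-[.601,.1885])).round(4))
# straight arm in the scene: fit to dark pixels near the predicted line, top edge dependence ignored
g=cv2.cvtColor(s["pixels"],cv2.COLOR_RGB2GRAY);gt=cv2.cvtColor(t["pixels"],cv2.COLOR_RGB2GRAY)
for n,f,g in(("s",s,g),("t",t,gt)):
  for x in(-.01,.02,.04):
    d=[]
    for y in np.arange(-.02,.0201,.001):
        u=proj(f,np.array([*(M.T@[x,y]+[.601,.1885]),.211]));d.append(cv2.getRectSubPix(g,(1,1),tuple(map(float,u)))[0,0])
    d=np.array(d,float);w=np.clip(d.max()*.6-d,0,None);print(n,x,"arm y offset mm",(w@np.arange(-20,21))/w.sum(),d.astype(int)[::4])
E
```

```text
[0.5696 0.1973 0.2313] [-1.02586384 -0.82253376] stand frame [-0.0326  0.0006]
[0.6698 0.1707 0.2095] [-0.26796771 -0.22223674] stand frame [0.071 0.   ]
s -0.01 arm y offset mm 4.368421052631579 [112 145 157 154 131  83  52  74 127 148 156]
s 0.02 arm y offset mm 3.4017106407654394 [156 154 114  54  31  30  37  47  59  66  71]
s 0.04 arm y offset mm -9.323248407643314 [31  7  7  9 14 22 33 46 56 59 54]
t -0.01 arm y offset mm 2.2058823529411766 [ 99 100 100  97  79  50  50  75  96  97  88]
t 0.02 arm y offset mm 2.042372881355932 [98 99 99 97 80 50 50 76 94 96 90]
t 0.04 arm y offset mm 2.101449275362319 [86 98 99 97 80 51 49 75 94 96 90]
```

```bash
python3 -m creep '[[[-1,1,-0.15,0,0,0,0],[-1,2.5,-0.15,0,0,0,0],[-1,4,-0.15,0,0,0,0],[-1,5.5,-0.15,0,0,0,0],[-1,7,-0.15,0,0,0,0],[-1,8.5,-0.15,0,0,0,0],[-1,10,-0.15,0,0,0,0],[-1,11.5,-0.15,0,0,0,0],[-1,13,-0.15,0,0,0,0],[-1,14,-0.15,0,0,0,0],[-1,14.5,-0.15,0,0,0,0],[-1,14.5,-0.15,0,0,0,0]]]'; python3 -m creep '[[[-1,0,0,0.5,0,0,0],[-1,0,0,1,0,0,0],[-1,0,0,1.5,0,0,0],[-1,0,0,2,0,0,0],[-1,0,0,2.5,0,0,0],[-1,0,0,2.8,0,0,0],[-1,0,0,3.1,0,0,0],[-1,0,0,3.3,0,0,0],[-1,0,0,3.3,0,0,0],[-1,0,0,3.3,0,0,0]]]'
python3 - <<'E'
from station import ctrl
from h import *
f=ctrl.grab_frame("scene");im=f["pixels"][:,:,::-1]
cv2.imwrite("pics/s4.png",cv2.resize(cv2.convertScaleAbs(im[95:245,310:470],alpha=2.4),None,fx=4,fy=4,interpolation=cv2.INTER_CUBIC))
E
```

```text
clock: 8.1
tool_pos: [0.6159, 0.1858, 0.199]
tcp_rot: [3.116, -0.398, -0.001]
wrist_force: [-0.0, 0.2, -2.2]
grip_width: 0.518
grip_force: 41.4
clock: 9.35
tool_pos: [0.6158, 0.186, 0.1665]
tcp_rot: [-3.116, 0.398, -0.001]
wrist_force: [0.3, 0.6, -3.5]
grip_width: 0.524
grip_force: 41.4
```

View pics/s4.png

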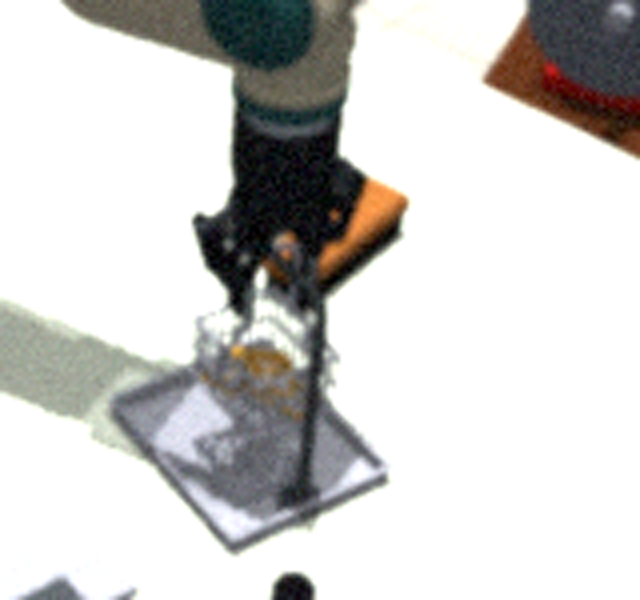

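The crop shows the hook arm running through the bail between the fingers (bend at (318,295)), basket clear of the rod. Lowering the last millimetres.

```bash
python3 -m creep '[[[-1,0,0,0.15,0,0,0],[-1,0,0,0.3,0,0,0],[-1,0,0,0.3,0,0,0],[-1,0,0,0.3,0,0,0]]]' ; python3 -m creep '[[[-1,0,0,0.1,0,0,0],[-1,0,0,0.2,0,0,0],[-1,0,0,0.2,0,0,0],[-1,0,0,0.2,0,0,0]]]'
```

```text
clock: 9.9
tool_pos: [0.6158, 0.186, 0.1637]
tcp_rot: [-3.116, 0.398, -0.001]
wrist_force: [-1.4, -0.9, 0.7]
grip_width: 0.525
grip_force: 41.7
clock: 10.4
tool_pos: [0.6162, 0.1861, 0.1633]
tcp_rot: [-3.115, 0.398, -0.004]
wrist_force: [-2.0, -0.5, 7.1]
grip_width: 0.526
grip_force: 41.7
```

```bash
python3 -m creep '[[[-1,0,0,-0.2,0,0,0],[-1,0,0,-0.2,0,0,0],[0.2,0,0,-0.2,0,0,0],[0.5,0,0,-0.2,0,0,0],[0.8,0,0,-0.2,0,0,0],[1,0,0,-0.2,0,0,0],[1,0,0,-0.2,0,0,0],[1,0,0,-0.2,0,0,0],[1,0,0,-0.2,0,0,0],[1,0,0,-0.2,0,0,0]]]'; python3 -m creep '[[[1,0,0,-1,0,0,0],[1,0,0,-2,0,0,0],[1,0,0,-3,0,0,0],[1,0,0,-4.5,0,0,0],[1,0,0,-6,0,0,0],[1,0,0,-8,0,0,0],[1,0,0,-10,0,0,0],[1,0,0,-12,0,0,0],[1,0,0,-14,0,0,0],[1,0,0,-15,0,0,0],[1,0,0,-15,0,0,0],[1,0,0,-15,0,0,0]]]'
python3 - <<'E'
from station import ctrl
from h import *
f=ctrl.grab_frame("scene");pickle.dump(f,open("scene5.pkl","wb"));im=f["pixels"][:,:,::-1]
cv2.imwrite("pics/s5.png",cv2.resize(cv2.convertScaleAbs(im[95:275,210:430],alpha=2.4),None,fx=3.3,fy=3.3,interpolation=cv2.INTER_CUBIC))
E
```

```text
clock: 11.65
tool_pos: [0.6157, 0.186, 0.1633]
tcp_rot: [3.116, -0.398, 0.0]
wrist_force: [-0.5, -0.6, -0.2]
grip_width: 0.998
grip_force: 0.0
clock: 13.15
tool_pos: [0.6156, 0.1859, 0.3122]
tcp_rot: [3.116, -0.398, -0.002]
wrist_force: [0.3, -0.7, -1.1]
grip_width: 0.997
grip_force: 0.0
```

View pics/s5.png

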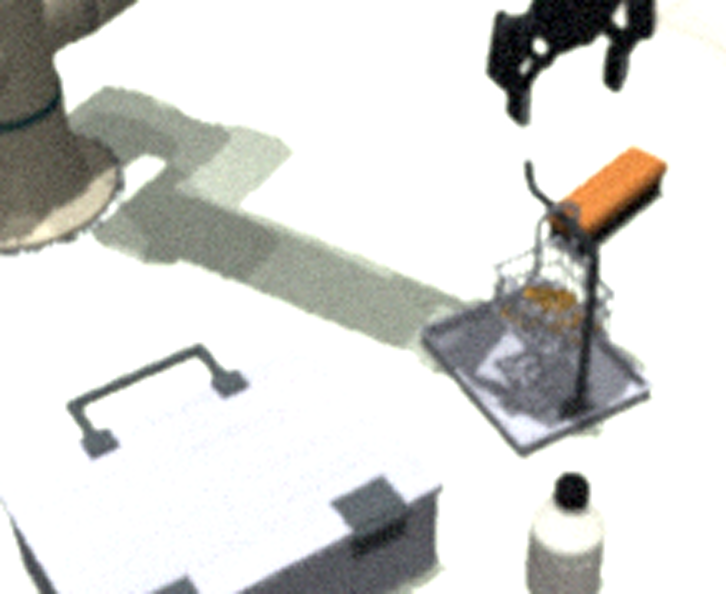

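The crop shows the basket hanging by its bail over the tray at (555,290), arm clear, bar handle from (72,405) to (200,349), lid shut.

```bash
python3 - <<'E'
from h import *
from station import ctrl
s=pickle.load(open("scene5.pkl","rb"));t=pickle.load(open("top0.pkl","rb"))
C=lambda x,y:((x+.5)/3.3-.5+210,(y+.5)/3.3-.5+95)
a,b=onz(s,C(74,407),.115),onz(s,C(200,351),.115);d=b-a
print("bar",a.round(4),b.round(4),(a+b)/2,np.hypot(*d[:2]),"yaw",np.degrees(np.arctan2(d[1],d[0]))-90)
goto(ctrl.get_obs(),(.432,-.15,.20),79.1)
E
```

```text
bar [ 0.4198 -0.2072  0.115 ] [ 0.4438 -0.0873  0.115 ] [ 0.43182388 -0.14725226  0.115     ] 0.12232470222640572 yaw -11.333930857929133
shift [-9.31 37.11 11.26] turn [ -0.03   0.12 -93.64]
```

```bash
python3 -m creep '[[[1,-0.5,2,-1,0,0,-5],[1,-1.5,5,-1,0,0,-13],[0.4,-2.5,8.5,-1,0,0,-21],[-0.3,-3.5,12,-1,0,0,-29],[-0.3,-4.5,16,-1,0,0,-38],[-0.3,-5.5,20,0,0,0,-47],[-0.3,-6.5,24,1,0,0,-56],[-0.3,-7.3,28,3,0,0,-65],[-0.3,-8.2,32,5,0,0,-74],[-0.3,-9,35,8,0,0,-83],[-0.3,-9.3,36.5,10,0,0,-91],[-0.3,-9.3,37.1,11.3,0,0,-93.6]]]'; python3 -m creep '[[[-0.3,0,0,0,0,0,0],[-0.3,0,0,0,0,0,0],[-0.3,0,0,0,0,0,0],[-0.3,0,0,0,0,0,0]]]'
python3 - <<'E'
from station import ctrl
from h import *
f=ctrl.grab_frame("scene");im=f["pixels"][:,:,::-1]
pickle.dump(f,open("scene6.pkl","wb"))
cv2.imwrite("pics/s6.png",cv2.resize(cv2.convertScaleAbs(im[130:240,205:345],alpha=2.4),None,fx=5,fy=5,interpolation=cv2.INTER_CUBIC))
goto(ctrl.get_obs(),(.4315,-.149,.096),79)
E
```

```text
clock: 14.7
tool_pos: [0.4314, -0.1503, 0.1985]
tcp_rot: [-2.42, -2.0, 0.002]
wrist_force: [-0.6, 1.4, -0.3]
grip_width: 0.352
grip_force: 0.0
clock: 15.2
tool_pos: [0.4328, -0.1496, 0.2007]
tcp_rot: [2.422, 1.999, 0.001]
wrist_force: [0.1, -0.6, 0.1]
grip_width: 0.349
grip_force: 0.0
shift [ 0.04 -0.14 10.46] turn [0.04 0.01 0.07]
```

View pics/s6.png

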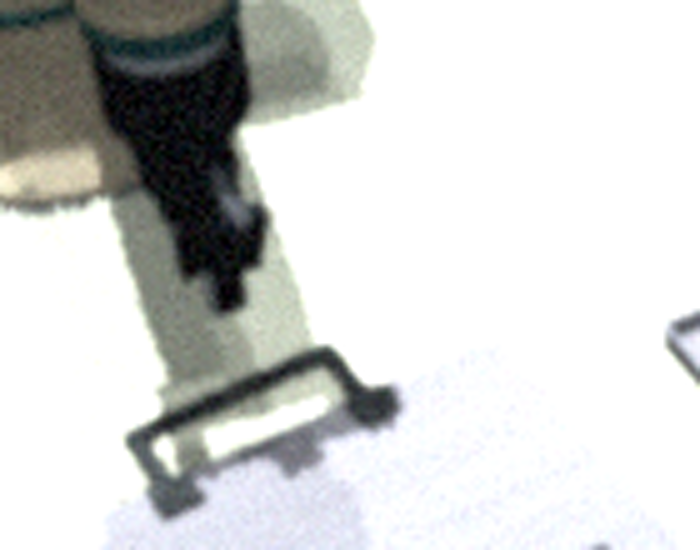

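The crop shows the near fingertip at (225,305) straight above the bar, whose middle is at (232,395).

```bash
python3 -m creep '[[[-0.3,0,-0.1,2,0,0,0],[-0.3,0,-0.1,4,0,0,0],[-0.3,0,-0.1,6,0,0,0],[-0.3,0,-0.1,7.5,0,0,0],[-0.3,0,-0.1,8.5,0,0,0],[-0.3,0,-0.1,8.5,0,0,0]]]'; python3 -m creep '[[[-0.3,0,0,0.7,0,0,0],[-0.3,0,0,1.4,0,0,0],[-0.3,0,0,1.9,0,0,0],[-0.3,0,0,1.9,0,0,0]]]'
```

```text
clock: 16.0
tool_pos: [0.4314, -0.1495, 0.1149]
tcp_rot: [-2.422, -1.999, 0.001]
wrist_force: [0.5, -0.1, -0.6]
grip_width: 0.35
grip_force: 0.0
clock: 16.5
tool_pos: [0.4313, -0.1495, 0.0958]
tcp_rot: [-2.423, -1.999, 0.001]
wrist_force: [-1.2, 0.1, 1.1]
grip_width: 0.348
grip_force: 0.0
```

```bash
python3 -m creep '[[[-1,0,0,0,0,0,0],[-1,0,0,0,0,0,0],[-1,0,0,0,0,0,0],[-1,0,0,0,0,0,0],[-1,0,0,0,0,0,0],[-1,0,0,0,0,0,0]]]' 40
```

```text
clock: 17.25
tool_pos: [0.4275, -0.1488, 0.0963]
tcp_rot: [-2.416, -1.993, 0.011]
wrist_force: [-27.0, 4.8, 16.4]
grip_width: 0.126
grip_force: 39.6
```

The bar is held but about 4–5 mm nearer than commanded (pull of 27 N along −x); ease that off first.

```bash
python3 -m creep '[[[-1,0,-0.2,-0.05,0,0,0],[-1,0,-0.45,-0.1,0,0,0],[-1,0,-0.45,-0.1,0,0,0],[-1,0,-0.45,-0.1,0,0,0]]]'
python3 - <<'E'
from h import *
from station import ctrl
o=ctrl.get_obs();p=o["tool_pos"];g=p+[0,0,.019];h=np.array([.982,-.189,0])
H=g+.255*h;H[2]=.112;print(H,o["wrist_force"],o["tcp_rot"])
A=R.from_rotvec(o["tcp_rot"])
for a in range(5,55,5):
    r=np.radians(a);q=H-h*(.255*np.cos(r)-.003*np.sin(r));q[2]=.112+.255*np.sin(r)+.003*np.cos(r)
    print(a,(A.inv().apply(q-[0,0,.019]-p)*100).round(2))
E
```

```text
clock: 17.75
tool_pos: [0.4274, -0.1488, 0.0973]
tcp_rot: [2.423, 1.999, 0.001]
wrist_force: [3.4, -1.8, -3.7]
grip_width: 0.119
grip_force: 39.1
[ 0.67785346 -0.19701667  0.112     ] [ 3.44826869 -1.80029685 -3.73752641] [2.42257386e+00 1.99908246e+00 6.32501528e-04]
5 [-0.    0.12 -2.09]
10 [-0.    0.44 -4.29]
15 [-0.    0.95 -6.46]
20 [ 0.    1.65 -8.57]
25 [  0.     2.52 -10.61]
30 [  0.     3.58 -12.57]
35 [  0.     4.8  -14.43]
40 [  0.     6.17 -16.18]
45 [  0.    7.7 -17.8]
50 [ 1.000e-02  9.350e+00 -1.929e+01]
```

```bash
python3 -m creep '[[[-1,0,0.03,-1,0,0,0],[-1,0,0.12,-2.1,0,0,0],[-1,0,0.25,-3.2,0,0,0],[-1,0,0.44,-4.3,0,0,0],[-1,0,0.68,-5.4,0,0,0],[-1,0,0.95,-6.5,0,0,0],[-1,0,1.3,-7.5,0,0,0],[-1,0,1.65,-8.6,0,0,0],[-1,0,2.1,-9.6,0,0,0],[-1,0,2.5,-10.6,0,0,0],[-1,0,2.5,-10.6,0,0,0],[-1,0,2.5,-10.6,0,0,0]]]'
```

```text
clock: 19.25
tool_pos: [0.4511, -0.1535, 0.2041]
tcp_rot: [-2.422, -1.998, 0.002]
wrist_force: [-7.0, -0.3, -0.6]
grip_width: 0.126
grip_force: 39.2
```

```bash
python3 -m creep '[[[-1,0,0.5,-1,0,0,0],[-1,0,1.05,-1.95,0,0,0],[-1,0,1.65,-2.9,0,0,0],[-1,0,2.3,-3.8,0,0,0],[-1,0,2.95,-4.7,0,0,0],[-1,0,3.65,-5.55,0,0,0],[-1,0,4.4,-6.4,0,0,0],[-1,0,5.2,-7.2,0,0,0],[-1,0,6,-8,0,0,0],[-1,0,6.8,-8.7,0,0,0],[-1,0,6.8,-8.7,0,0,0],[-1,0,6.8,-8.7,0,0,0]]]'; python3 -m creep '[[[-1,0,0,0,0,0,0],[-1,0,0,0,0,0,0],[-1,0,0,0,0,0,0],[-1,0,0,0,0,0,0]]]'
python3 - <<'E'
from station import ctrl
from h import *
a=[]
for n in("scene","top"):
    f=ctrl.grab_frame(n);im=f["pixels"][:,:,::-1];pickle.dump(f,open(n+"7.pkl","wb"))
    c=im[100:280,210:430] if n=="scene" else im[150:270,230:440]
    a.append(cv2.resize(cv2.convertScaleAbs(c,alpha=2.2),(396,324) if n=="scene" else (400,324),interpolation=cv2.INTER_CUBIC))
cv2.imwrite("pics/c7.png",np.hstack(a))
E
```

```text
clock: 20.75
tool_pos: [0.5174, -0.1667, 0.294]
tcp_rot: [2.423, 1.997, -0.001]
wrist_force: [-12.1, 0.4, 10.2]
grip_width: 0.12
grip_force: 40.3
clock: 21.25
tool_pos: [0.5173, -0.1667, 0.2939]
tcp_rot: [2.423, 1.997, -0.001]
wrist_force: [-11.9, -0.2, 10.4]
grip_width: 0.123
grip_force: 40.3
```

View pics/c7.png

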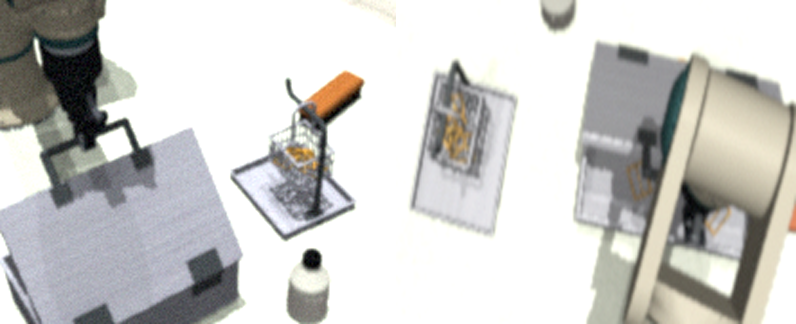

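The left panel shows the lid held open by the bar (fingers at (90,130)) and the basket hanging on the hook at (300,140). In the right panel the tank is open and the basket is over the tray at (460,125). Grip height gives about 51–52°, at rest. Handing in.

```bash
python3 -c "
from station import ctrl
print(ctrl.close_job())"
```

```text
the job is handed in; nothing more can be done
None
```

The basket hangs by its bail on the drip stand's hook, let go, and the arm is still holding the lid open by its bar at about 51–52 degrees; the job was handed in at about 21 s, and the hand-in returned no verdict.

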